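# Hang a tool bracket on a slotted upright and lock it

### The arm

A 6-joint arm with a two-finger parallel gripper is mounted at the origin on a cart in front of the work surface, level with it; the furniture and walls round the work are solid. World frame = base frame: x ahead of the robot, y to its left, z up, the work surface at z = 0. Lengths are in m, angles in degrees, forces in N, time in s.
With the tool pointing down it reaches from about 0.4 to 0.825 m from the base axis. Payload 7 kg.
Tool frame: the origin (TCP) lies midway between the tips of the shut fingers; the grasp point (between the pads) lies 19 mm behind it; x points along the fingers, z is the direction in which the jaws open and shut, and the axes are right-handed (so a half turn about x gives the same grasp; the last joint's range is limited). The gripper opens to 88 mm and grips with 3 to 60 N. Pads are 19 mm wide; open, the fingers measure 130 mm over their backs; the gripper's body (78 mm by 193 mm) begins 47 mm behind the grasp point.
Start: joints at [86.408, 20.546, 0.682, 0, -70.136, -16.507], TCP at [0.232, 0.634, 0.227] pointing down, gripper open.
Joint ranges: [-176.03, 176.03], [-82.01, 121.73], [-58.28, 71.71], [-173.87, 95.51], [-174.79, -0.11], [-173.66, 173.66]. Speed limits (degrees/s): [136.94, 136.94, 172.46, 180, 180, 180].

### API

Orientations are given as [roll, pitch, yaw] about the fixed x, y, z axes, in that order (R = Rz(yaw) Ry(pitch) Rx(roll)).
In Python, from plant import get_state, capture, close_job gives the robot as it stands.
- The arm moves only by the tool play_rows, never from a script. Its argument "series" is one flat list of numbers, 4 for each row, row after row: the shift along the tool's x, y, z in m, then the turn about the tool's x in rad. In form: [tx, ty, tz, spin, tx, ty, tz, spin, ...]. A call has exactly 5 rows; each row shifts and turns the commanded pose from where the row before left it, along the tool's axes as they then stand; what a row does not reach is not made up. A row lasts 1/12 s, in which the tool goes at most 41.7 mm and 7.16 degrees, less where a joint would pass 70% of its speed; a pose out of reach is approached as far as the arm can. A call is refused whole if a number of a shift passes 0.0417 or a number of a turn 0.125, either way. A call with a gripper value outside its range is refused whole. "jaw" is the opening in per cent of the stroke, from 0 (shut) to 100 (fully open), set as the call begins (left out, the last holds). The fingers move at their own pace and stop on an object; "squeeze" is the grip in N (left out, the last holds). Time passes only in rows, so rows that do not move let the fingers close, or fill a call up. It gives the time, the measured TCP pose, the force and the opening at its end, in the units of the state.
- get_state(): the state, without advancing time (a new reading comes with each control period).
- capture(name): name is "scene" or "top" or "wrist"; returns a dict with "img" (420x560x3 uint8, blue, green, red), "K" (3x3 intrinsics, pixels), "world_from_camera" (4x4, takes a point from camera to world coordinates). Camera axes: x right, y down, z forward; pixel columns grow to the right and rows downward; lengths in m; the calibration is good to about 2 mm. A picture is of the moment at which its call begins. There is no depth.
- close_job(): hands the job in, once; it reports no verdict.
The state is a dict: "time_s": time; "joints": joint angles; "qd": joint speeds; "joint_torque": joint torques, N m; "tcp_pos": TCP position; "eef_rot": TCP orientation; "contact_force": force on the tool from outside, world axes, zero at the start; "moment": the same for the moment, N m; "gripper_width": finger opening in m.
Only numpy, scipy, OpenCV 4.12 (cv2) and the standard library are available. Lean on these libraries where they do the work, as an engineer would, in place of code of your own. Each camera call takes 0.05 s, during which the arm holds its last target.

### The job

Hang the loose metal tool bracket on the slotted steel upright: put its two claws into the two slots, let it drop so that they hook behind, then press it down gently until it is fully home and the spring catch snaps out over it. Never force it, do not knock the jar, chisel or orange screwdriver about, and leave the bracket hanging locked and level.

Things in the scene. Friction and masses are not known exactly. Their poses are not given: they have to be found in the camera images.
- bracket: Loose cast-aluminium tool bracket, about 0.3 kg, standing on the bench as it will hang. Origin: underside, below the rear face of the back plate. x points out of that face to the upright, z up, y across. Ledge 44 wide, 5 thick, from x -125 (lip 22 tall) to 0; back plate 60 wide, 5 thick, 90 tall; rib 12 thick (y) from x -105 to the plate, top at 42 (mm)
- bracket_grip (a point): Grip point on the bracket's rib, 78 mm in front of the back plate's rear face, 25 mm above the bracket's underside, 17 mm below the rib's top; the rib is 12 mm thick along y: pinch it from above. It is free for fingers from 27 mm before to 26 mm behind this point along x. Bracket's axes
- bracket_pad (a point): Centre of the flat top of the raised press pad, 28 x 28 mm, on the rib, 36 mm in front of the back plate's rear face, 56 mm above the bracket's underside: the place to press down with closed fingertips. The back plate rises 34 mm above it, and the upright about 60 to 70 mm when the bracket is home. Bracket's axes
- bracket_claws (a point): Mid-way between the claws, on the plane of the back plate's rear face, 60 mm above the bracket's underside, at the undersides of the claw necks. Claws at y +-19.5 mm, 6 wide: neck 6 tall, 12 out along +x; hook from 6 to 12 out, down to 18 below this point. Between them the plate has a tall lower and a small upper window, parted by a 4 mm bar 7 to 11 above this point. Bracket's axes
- upright: Steel channel 72 mm wide, 214 mm tall, on a plywood foot 130 x 110 x 18 mm, fixed to the bench. Origin on the bench below its front face; x points into it (the face looks to -x), z up. The foot reaches 40 mm in front of the face. The face has two slots with a sprung catch between them. Pressing the bracket down with over 25 N is too much (50 N summed over all contacts breaks it)
- seat (a point): On the upright's face, mid-way between the slots, 160 mm above the bench: nominal height of the slots' lower edges, the hard stop for the claw necks. The slotted strip is clamped up to 9 mm higher or lower (edges, slots and catch alike), different each time and not measured: feel for it. Slots at y +-19.5 mm, 10.5 wide, 53 tall from that edge, in a sheet 4 thick, hollow behind. Upright's axes
- entry (a point): 33 mm above seat: with bracket_claws at this height and square, the claws pass into the slots until the plate meets the face; room at least 3 mm up and down, 2 mm sideways. Lowered from here the hooks run behind the sheet and the bracket rests on the catch, 10 to 13 mm above home; it takes a push of about 8 to 18 N more to go home, where it snaps and stops hard. Upright's axes
- catch (a joint): Sprung dark steel wedge, 14 mm wide, mid-way between the slots, 5 mm out of the face, ramp on top, flat below, its underside 12.5 mm above the slots' lower edges. Value: how far it is pushed in (m), 0 sprung out, 0.005 flush. Pressing the bracket down makes its bar push it in; once home it springs out to 0 through the upper window, over the bar, and locks
- jar: Bystander: glass jar with a blue lid, 64 mm across, 88 mm tall, on the bench right of the work; origin at the centre of its underside
- bench_chisel: Bystander: chisel with wooden handle, 253 mm long, lying near the bench's front edge; origin at its middle, underside
- orange_driver: Bystander: screwdriver with orange handle, 219 mm long, lying left of the bracket; origin at its middle, underside
- pin (a joint): Tell-tale pin, 4 mm wide, standing 3 mm out of the lower edge of the left (+y) slot on a very soft spring (under 1.2 N). Value: how far it is pushed down (m): 0 while the bracket is not home, 0.0015 to 0.003 when the claw neck sits home on the slot's edge

How it is judged (in metres and radians):
On the way, in this order (a step that is already met when the one before it is completed fails the run):
1. the claws are in the slots and the bracket is lowered, not yet home (horizontal distance between bracket_claws and seat below 0.006 m and z of bracket_claws in the frame of seat below 0.024 m and value of joint pin below 0.0005 m), for 0.1 s.
2. pressed home: on the stop, and the catch has snapped out over it (value of joint pin above 0.001 m and value of joint catch below 0.0015 m and horizontal distance between bracket_claws and seat below 0.006 m and z of bracket_claws in the frame of seat below 0.013 m), for 0.2 s.
At the end, for the whole second after the job is handed in: The bracket hangs at rest on the upright, home on the stop (tell-tale pin pushed down over 1 mm, catch sprung out to within 1.5 mm), claw point within 6 mm of the seat point sideways and 13 mm in height (the strip's height is unmeasured), level within 0.08 rad, square to the face within 0.12 rad (all of step 2 and z of bracket_claws in the frame of seat above -0.013 m and angle between bracket_claws's own z axis and vertical below 0.08 rad and angle between the x axis of bracket_claws and the x axis of seat, either way round below 0.12 rad and linear speed of bracket below 0.01 m/s); the robot touches nothing.
It fails at once if the bracket is forced: more than 50 N between the bracket and the upright, summed over their contacts (a push of about 25 N) (contact force between bracket and upright above 50 N).
It fails at once if the jar, the chisel or the screwdriver is moved by more than 30 mm (distance of any of jar, bench_chisel, orange_driver from where it was at the start of the episode above 0.03 m).
It also fails if it takes over 48 s, if anything falls off the work surface, if the arm or the gripper's body presses on something with over 40 N, if the wrist force passes 120 N, or if a joint passes its speed limit or range.

## Working session

There is one attempt and no reset: what is moved stays moved. The work goes in short steps, Python scripts to look and compute and a tool call to move; the robot and the scene stay as the last step left them, time stands still between calls to the robot, and variables do not carry over. Pictures are saved under pics/ and viewed, and the job is handed in when it is done.

Besides the shell and the picture viewer there is one more tool, called after "Call:" in YAML: its name, and indented under it one key for each argument. play_rows: Moves the arm, as the interface text tells. Its arguments: {"type":"object","properties":{"series":{"type":"array","items":{"type":"number"}},"jaw":{"type":"number"},"squeeze":{"type":"number"}},"required":["series"]}

```bash
mkdir -p pics; ls; python3 - <<'E'
from plant import *
import cv2
s=get_state()
for k,v in s.items(): print(k,v)
for n in ["scene","top","wrist"]:
    c=capture(n); cv2.imwrite(f"pics/{n}0.png",c["img"]); print(n,c["K"],c["world_from_camera"])
E
```

```text
pics
time_s 0.0
joints [ 8.64058948e+01  2.05912326e+01  6.33128934e-01 -2.14023580e-02
 -7.01354270e+01 -1.65066670e+01]
qd [ 0.00816961  0.02801382 -0.01978925 -0.04448232 -0.00621399  0.03268499]
joint_torque [ 9.57072116e-04 -5.82713234e+01  2.93070441e+01  6.99766651e+00
  7.16846334e-03 -1.57981781e-04]
tcp_pos [0.23183027 0.63341039 0.22561604]
eef_rot [   4.36832921   89.90432906 -105.73973194]
contact_force [ 0.86809978 -0.34492944 -0.44724353]
moment [ 0.05368472  0.01284227 -0.03082498]
gripper_width 0.08793752073004636
scene [[409.70406014   0.         278.32557709]
 [  0.         409.70406014 211.08754701]
 [  0.           0.           1.        ]] [[ 0.78785726 -0.34009259  0.51343741 -0.1296361 ]
 [-0.61562681 -0.41207586  0.67171208 -0.80017757]
 [-0.01686913 -0.84529907 -0.53402707  0.784718  ]
 [ 0.          0.          0.          1.        ]]
top [[408.51728222   0.         285.8173754 ]
 [  0.         408.51728222 207.4165753 ]
 [  0.           0.           1.        ]] [[-0.02178641 -0.98471906  0.17278232  0.29743033]
 [-0.99939647  0.01677364 -0.03041942  0.04375515]
 [ 0.0270564  -0.17334077 -0.98449019  1.14029281]
 [ 0.          0.          0.          1.        ]]
wrist [[353.50720349   0.         277.08954267]
 [  0.         353.50720349 209.48268317]
 [  0.           0.           1.        ]] [[-0.34420235 -0.90597523 -0.24644193  0.29719182]
 [-0.93889481  0.33244903  0.08918619  0.6090222 ]
 [ 0.0011289   0.26208115 -0.96504518  0.38407224]
 [ 0.          0.          0.          1.        ]]
```

View pics/scene0.png

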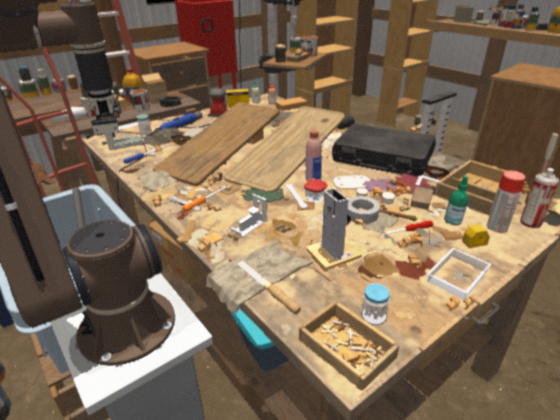

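View pics/top0.png

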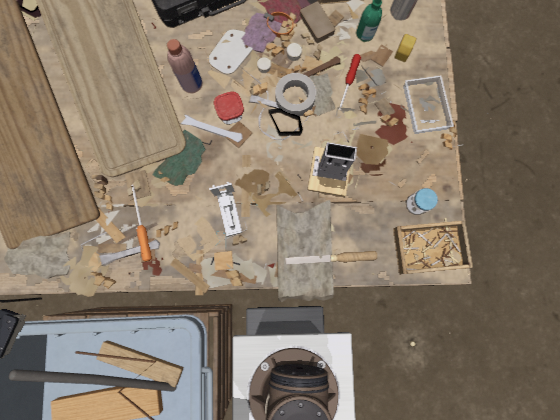

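View pics/wrist0.png

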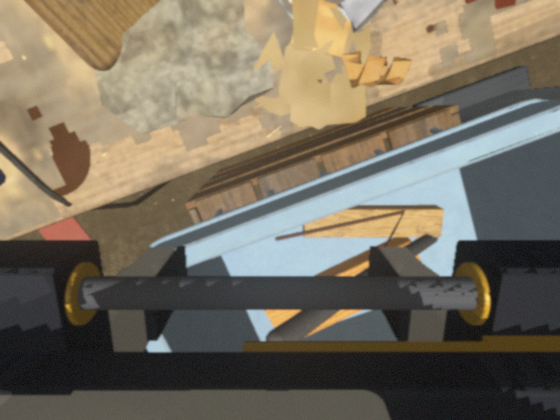

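The top view shows the bracket near (228,210) px and the upright near (333,165). I'll zoom in on both.

```bash
python3 - <<'E'
import cv2,numpy as np
a=cv2.imread("pics/top0.png"); b=cv2.imread("pics/scene0.png")
cv2.imwrite("pics/topz.png",cv2.resize(a[130:250,190:370],None,fx=4.4,fy=4.4,interpolation=cv2.INTER_CUBIC))
cv2.imwrite("pics/scenez.png",cv2.resize(b[170:280,210:370],None,fx=5,fy=5,interpolation=cv2.INTER_CUBIC))
E
```

```text
(no output)
```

View pics/topz.png

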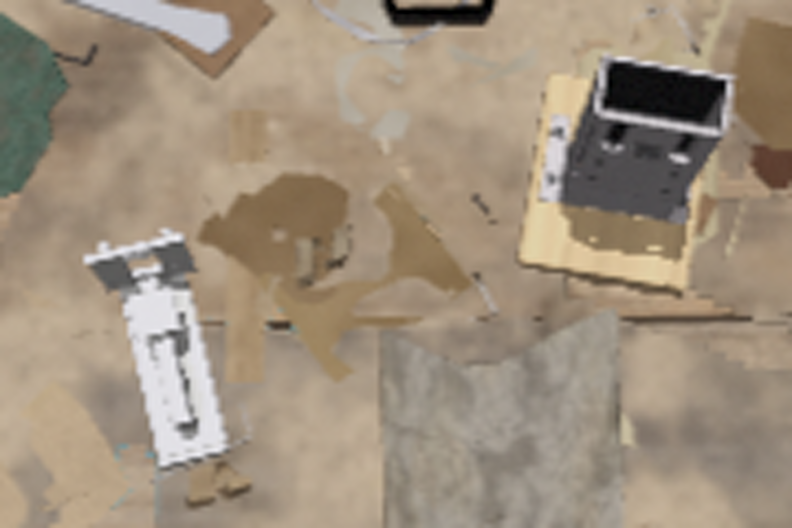

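View pics/scenez.png

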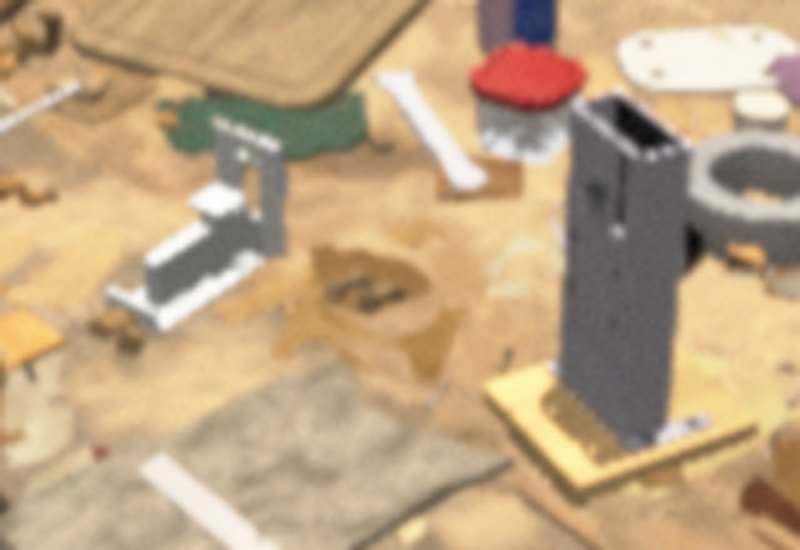

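```bash
cat > h.py <<'E'
import numpy as np,cv2,json
from plant import *
def ray(c,u,v):
    K,T=np.array(c["K"]),np.array(c["world_from_camera"])
    d=T[:3,:3]@np.linalg.solve(K,[u,v,1.]); return T[:3,3],d
def onz(c,u,v,z):
    o,d=ray(c,u,v); return o+d*(z-o[2])/d[2]
def proj(c,p):
    K,T=np.array(c["K"]),np.array(c["world_from_camera"])
    q=T[:3,:3].T@(np.array(p)-T[:3,3]); q=K@q; return q[:2]/q[2]
def save(c,name):
    cv2.imwrite(f"pics/{name}.png",c["img"])
    np.savez(f"pics/{name}.npz",K=c["K"],world_from_camera=c["world_from_camera"],img=c["img"])
def tool(s):
    from scipy.spatial.transform import Rotation as R
    return R.from_euler('xyz',s["eef_rot"],degrees=True).as_matrix()
E
python3 - <<'E'
from h import *
c=capture("top"); save(c,"top1"); c2=capture("scene"); save(c2,"scene1")
z=lambda u,v:(190+u/4.4,130+v/4.4)
def p(n,u,v,h): print(n,np.round(onz(c,*z(u,v),h),4))
p("lipL",163,467,.022);p("lipR",229,452,.022)
p("plateL",86,260,.09);p("plateR",183,234,.09)
p("upFL",593,103,.214);p("upFR",722,135,.214);p("upBL",604,58,.214);p("upBR",733,75,.214)
p("footL",518,262,.018);p("footR",685,293,.018);p("footBL",550,75,.018)
s=get_state();print(tool(s))
E
```

```text
lipL [0.4167 0.1718 0.022 ]
lipR [0.4253 0.1308 0.022 ]
plateL [0.5339 0.21   0.09  ]
plateR [0.5489 0.1525 0.09  ]
upFL [ 0.5881 -0.0798  0.214 ]
upFR [ 0.5693 -0.1486  0.214 ]
upBL [ 0.6132 -0.0867  0.214 ]
upBR [ 0.6028 -0.1563  0.214 ]
footL [ 0.5444 -0.0538  0.018 ]
footR [ 0.5225 -0.1602  0.018 ]
footBL [ 0.6689 -0.0786  0.018 ]
[[-1.59144531e-04  9.39083350e-01 -3.43689447e-01]
 [-7.32528213e-04 -3.43689469e-01 -9.39083070e-01]
 [-9.99999719e-01  1.02312281e-04  7.42601348e-04]]
```

Call:
play_rows:
  series: [0,0.015,0.014,0,0,0.028,0.027,0,0,0.029,0.0275,0,0,0.029,0.0275,0,0,0.029,0.0275,0]
  jaw: 60

```text
time_s: 0.67
tcp_pos: [0.312, 0.4715, 0.2264]
eef_rot: [7.1, 90.0, -102.9]
contact_force: [0.3, -0.4, 0.0]
gripper_width: 0.0595
```

Call:
play_rows:
  series: [0,0.029,0.0275,0,0,0.029,0.0275,0,0,0.029,0.0275,0,0,0.029,0.0275,0,0,0.029,0.0275,0]

```text
time_s: 1.08
tcp_pos: [0.4009, 0.2924, 0.2269]
eef_rot: [168.7, 90.0, 58.6]
contact_force: [1.3, -0.9, 0.1]
gripper_width: 0.0523
```

Call:
play_rows:
  series: [0,0.029,0.0275,0,0,0.029,0.0275,0,0,0.029,0.0275,0,0,0.015,0.014,0,0,0.006,0.005,0]

```text
time_s: 1.5
tcp_pos: [0.4678, 0.1591, 0.2267]
eef_rot: [26.3, 90.0, -84.0]
contact_force: [0.6, -0.2, 0.2]
gripper_width: 0.0524
```

Call:
play_rows:
  series: [0,0,0,-0.12,0,0,0,-0.12,0,0,0,-0.12,0,0,0,-0.12,0,0,0,-0.115]

```text
time_s: 1.92
tcp_pos: [0.467, 0.1622, 0.2266]
eef_rot: [156.3, 90.0, 80.7]
contact_force: [0.1, -0.4, -0.3]
gripper_width: 0.0524
```

```bash
python3 - <<'E'
from h import *
s=get_state(); print(s["time_s"],s["tcp_pos"],s["eef_rot"],s["contact_force"]); print(tool(s).round(4))
for n in ["wrist","top","scene"]: save(capture(n),n+"2")
E
```

```text
1.9167 [0.4669606  0.16220479 0.226558  ] [156.34458898  89.98932169  80.68760789] [ 0.08392624 -0.37396444 -0.34128298]
[[ 0.000e+00  9.688e-01  2.477e-01]
 [ 2.000e-04  2.477e-01 -9.688e-01]
 [-1.000e+00  1.000e-04 -2.000e-04]]
```

View pics/wrist2.png

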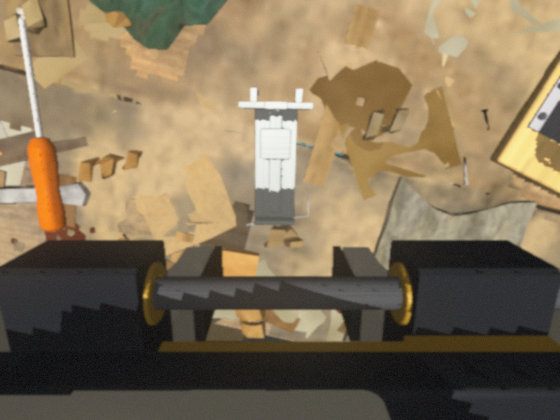

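```bash
python3 - <<'E'
from h import *
a=cv2.imread("pics/wrist2.png")
cv2.imwrite("pics/w2z.png",cv2.resize(a[80:235,225:330],None,fx=3.8,fy=3.8,interpolation=cv2.INTER_CUBIC))
b=cv2.imread("pics/top2.png")
cv2.imwrite("pics/t2z.png",cv2.resize(b[135:205,305:360],None,fx=8,fy=8,interpolation=cv2.INTER_CUBIC))
b=cv2.imread("pics/scene2.png")
cv2.imwrite("pics/s2z.png",cv2.resize(b[185:270,300:365],None,fx=7,fy=7,interpolation=cv2.INTER_CUBIC))
E
```

```text
(no output)
```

View pics/w2z.png

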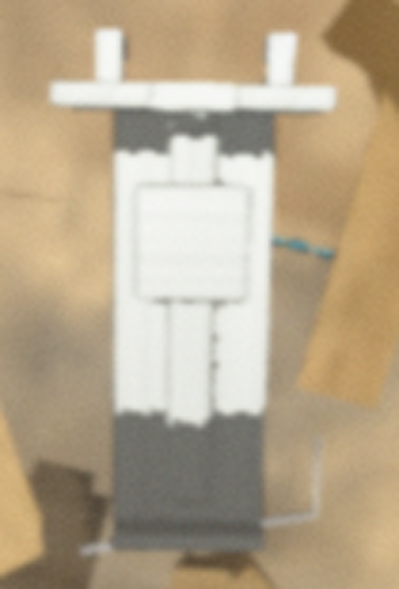

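View pics/t2z.png

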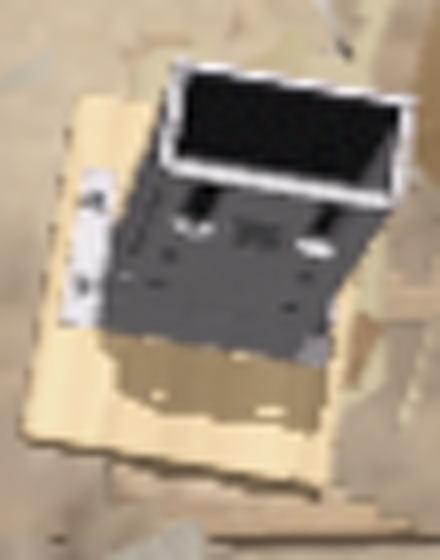

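View pics/s2z.png

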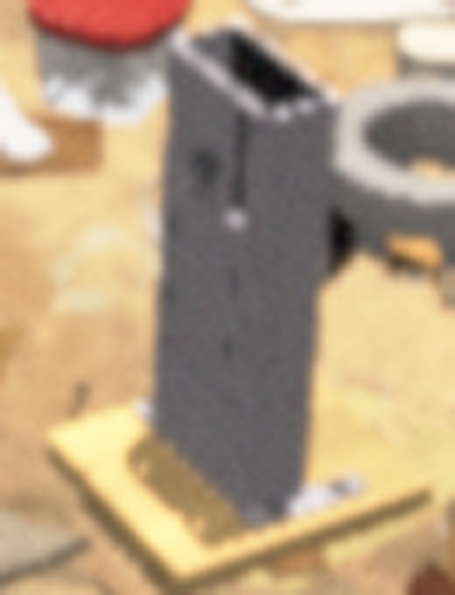

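```bash
python3 - <<'E'
from h import *
c=np.load("pics/wrist2.npz"); t=np.load("pics/top2.npz")
def p(n,u,v,h): r=onz(c,225+(u+.5)/3.8-.5,80+(v+.5)/3.8-.5,h); print(n,r.round(4)); return r
a=[p("pad",*q,.056) for q in [(134,184),(248,184),(248,300),(132,299)]]
m=np.mean(a,0); print("padc",m.round(4))
y=(a[0]-a[1]+a[3]-a[2]); print("yaw",np.degrees(np.arctan2(-y[0],y[1])))
x=(a[0]+a[1]-a[3]-a[2]); print("yaw",np.degrees(np.arctan2(x[1],x[0])), np.linalg.norm(x)/2,np.linalg.norm(y)/2)
b=[p("plate rear top",50,83,.09),p("",335,87,.09)];y=b[0]-b[1]; print("yaw",np.degrees(np.arctan2(-y[0],y[1])),np.linalg.norm(y),np.mean(b,0))
b=[p("lip",112,522,.022),p("",266,523,.022),p("lipbase",112,548,.0),p("",266,550,.0)];y=b[0]-b[1]; print("yaw",np.degrees(np.arctan2(-y[0],y[1])),np.linalg.norm(y),np.mean(b[:2],0))
b=[p("clawtip",108,30,.066),p("",285,33,.066)];y=b[0]-b[1]; print("yaw",np.degrees(np.arctan2(-y[0],y[1])),np.linalg.norm(y),np.mean(b,0))
# upright from top2
def q(n,u,v,h): r=onz(t,305+(u+.5)/8-.5,135+(v+.5)/8-.5,h); print(n,r.round(4)); return r
FL=q("FL",163,165,.214);FR=q("FR",400,205,.214);BL=q("BL",175,62,.214);BR=q("BR",412,98,.214)
for a,b in ((FL,FR),(BL,BR)):
  y=a-b; print("yaw",np.degrees(np.arctan2(-y[0],y[1])),np.linalg.norm(y),(a+b)/2)
f=[q("foot",25,432,.018),q("",322,488,.018)];y=f[0]-f[1]; print("yaw",np.degrees(np.arctan2(-y[0],y[1])),np.linalg.norm(y),np.mean(f,0))
f=[q("fbase",103,330,.018),q("",325,360,.018)];y=f[0]-f[1]; print("yaw",np.degrees(np.arctan2(-y[0],y[1])),np.linalg.norm(y),np.mean(f,0))
f=[q("slotlow L",195,228,.160),q("R",317,248,.160)];y=f[0]-f[1]; print("yaw",np.degrees(np.arctan2(-y[0],y[1])),np.linalg.norm(y),np.mean(f,0))
E
```

```text
pad [0.5181 0.1913 0.056 ]
pad [0.5248 0.1649 0.056 ]
pad [0.4981 0.1578 0.056 ]
pad [0.4914 0.1853 0.056 ]
padc [0.5081 0.1748 0.056 ]
yaw 14.066376476484194
yaw 13.716338500752736 0.027499812654031765 0.027769647635447134
plate rear top [0.5355 0.212  0.09  ]
 [0.5496 0.1538 0.09  ]
yaw 13.544891969723794 0.05989138463693789 [0.54255246 0.18287616 0.09      ]
lip [0.4247 0.1767 0.022 ]
 [0.4351 0.1346 0.022 ]
lipbase [0.4101 0.1747 0.    ]
 [0.4209 0.1298 0.    ]
yaw 13.935312617391688 0.04336403468886105 [0.4299045  0.15569247 0.022     ]
clawtip [0.55   0.2045 0.066 ]
 [0.5592 0.1658 0.066 ]
yaw 13.393358637865253 0.03982689767354036 [0.55460917 0.18514524 0.066     ]
FL [ 0.5837 -0.08    0.214 ]
FR [ 0.5705 -0.1498  0.214 ]
BL [ 0.6154 -0.0848  0.214 ]
BR [ 0.6034 -0.155   0.214 ]
yaw -10.723095624705998 0.07095777306610143 [ 0.57708612 -0.11490175  0.214     ]
yaw -9.739252663709834 0.07121473828680688 [ 0.60938294 -0.11993384  0.214     ]
foot [ 0.5473 -0.0537  0.018 ]
 [ 0.5255 -0.1578  0.018 ]
yaw -11.837935551861605 0.1063642679377042 [ 0.53636448 -0.10578344  0.018     ]
fbase [ 0.5838 -0.0826  0.018 ]
 [ 0.5717 -0.1611  0.018 ]
yaw -8.772095837536357 0.0794312861809899 [ 0.57777283 -0.12182525  0.018     ]
slotlow L [ 0.5799 -0.0965  0.16  ]
R [ 0.5729 -0.1343  0.16  ]
yaw -10.440292576463548 0.03850849561296118 [ 0.57637396 -0.11541028  0.16      ]
```

Call:
play_rows:
  series: [0.015,0.0005,-0.0022,0.009,0.03,0,0,0,0.035,0,0,0,0.035,0,0,0,0.03,0,0,0]
  jaw: 45

```text
time_s: 2.48
tcp_pos: [0.4665, 0.164, 0.0799]
eef_rot: [-164.0, 90.0, 119.3]
contact_force: [0.3, -0.0, -1.1]
gripper_width: 0.0395
```

Call:
play_rows:
  series: [0.025,0,0,0,0.02,0,0,0,0.012,0,0,0,0.006,0,0,0,0,0,0,0]

```text
time_s: 2.9
tcp_pos: [0.4664, 0.1638, 0.0174]
eef_rot: [-62.7, 89.9, -139.3]
contact_force: [-0.0, -0.3, 0.1]
gripper_width: 0.0395
```

```bash
python3 - <<'E'
from h import *
s=get_state(); print(s["time_s"],s["tcp_pos"],s["contact_force"],s["gripper_width"]); print(tool(s).round(4))
c=capture("wrist"); save(c,"wrist3")
E
```

```text
2.9 [0.46640083 0.16376269 0.01737258] [-0.00360245 -0.29301196  0.09049987] 0.03951230223255294
[[-0.0019  0.9731  0.2305]
 [-0.0016  0.2305 -0.9731]
 [-1.     -0.0022  0.0012]]
```

View pics/wrist3.png

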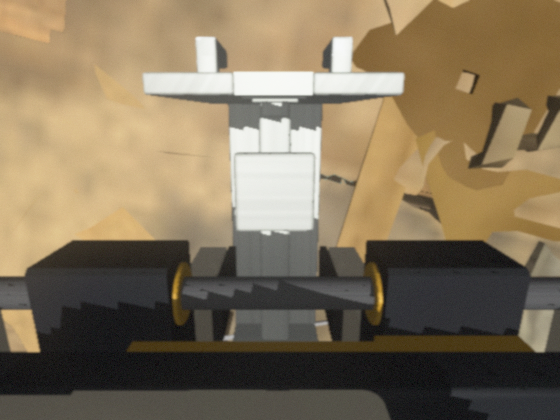

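Fingers straddle the rib squarely, with the rib centre at col ~276 between fingers at ~215 and ~342. I'll go 7 mm lower and grip.

Call:
play_rows:
  series: [0.004,0,0,0,0.003,0,0,0,0,0,0,0,0,0,0,0,0,0,0,0]

```text
time_s: 3.37
tcp_pos: [0.4672, 0.1642, 0.012]
eef_rot: [117.6, 90.0, 41.1]
contact_force: [-0.0, -0.2, 0.3]
gripper_width: 0.0391
```

Call:
play_rows:
  series: [0,0,0,0,0,0,0,0,0,0,0,0,0,0,0,0,0,0,0,0]
  jaw: 0
  squeeze: 50

```text
time_s: 3.78
tcp_pos: [0.467, 0.1641, 0.0116]
eef_rot: [146.9, 90.0, 70.4]
contact_force: [-1.6, 1.7, 2.3]
gripper_width: 0.0117
```

Call:
play_rows:
  series: [0,0,0,0,-0.005,0,0,0,-0.01,0,0,0,-0.02,0,0,0,-0.03,0,0,0]

```text
time_s: 4.2
tcp_pos: [0.4649, 0.1626, 0.0751]
eef_rot: [-68.1, 89.6, -144.7]
contact_force: [0.6, 0.2, -3.3]
gripper_width: 0.0117
```

Call:
play_rows:
  series: [-0.03,0,0,0,-0.025,0,0,0,-0.012,0,0.01,0,-0.005,-0.007,0.02,0,0,-0.011,0.032,0]

```text
time_s: 4.62
tcp_pos: [0.465, 0.1008, 0.1503]
eef_rot: [110.4, 89.8, 34.0]
contact_force: [1.0, -0.2, -3.9]
gripper_width: 0.0117
```

Call:
play_rows:
  series: [0,-0.0115,0.034,0,0,-0.0115,0.034,0,0,-0.0115,0.034,0,0,-0.0115,0.033,0,0,-0.01,0.025,0]

```text
time_s: 5.03
tcp_pos: [0.4454, -0.0712, 0.1485]
eef_rot: [-100.6, 89.9, -177.2]
contact_force: [0.1, -0.2, -3.0]
gripper_width: 0.0118
```

Call:
play_rows:
  series: [0,-0.009,0.017,0.03,0,0,0,0.1,0,0,0,0.12,0,0,0,0.12,0,0,0,0.058]

```text
time_s: 5.45
tcp_pos: [0.4411, -0.088, 0.1484]
eef_rot: [-84.3, 89.9, 174.2]
contact_force: [-0.4, 0.6, -3.6]
gripper_width: 0.0118
```

```bash
python3 - <<'E'
from h import *
for n in ["wrist","top","scene"]: save(capture(n),n+"4")
s=get_state(); print(s["time_s"],s["tcp_pos"],s["contact_force"],s["gripper_width"]); print(tool(s).round(4))
b=cv2.imread("pics/top4.png")
cv2.imwrite("pics/t4z.png",cv2.resize(b[135:235,270:360],None,fx=6,fy=6,interpolation=cv2.INTER_CUBIC))
b=cv2.imread("pics/scene4.png")
cv2.imwrite("pics/s4z.png",cv2.resize(b[160:270,240:365],None,fx=5,fy=5,interpolation=cv2.INTER_CUBIC))
E
```

```text
5.6 [ 0.44141602 -0.08775349  0.14840448] [-0.36165941  0.11155563 -3.18369788] 0.011564075223814625
[[-9.000e-04  9.818e-01 -1.901e-01]
 [ 1.000e-04 -1.901e-01 -9.818e-01]
 [-1.000e+00 -9.000e-04  1.000e-04]]
```

View pics/wrist4.png

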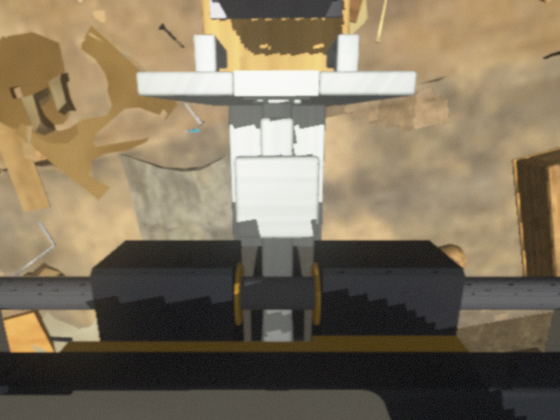

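View pics/t4z.png

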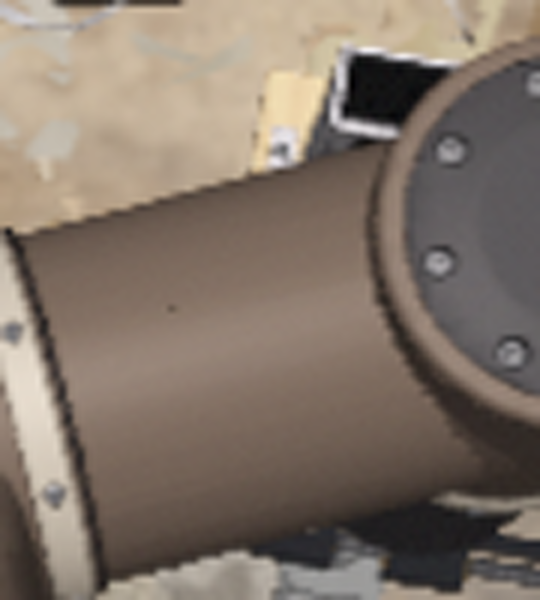

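View pics/s4z.png

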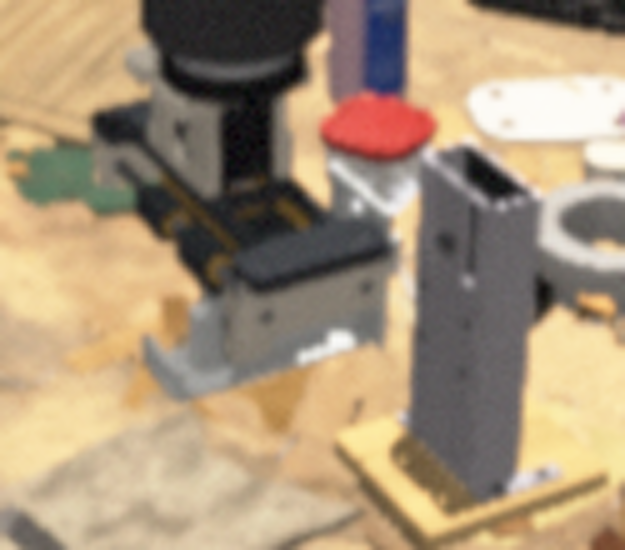

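Upright is only partly visible at the top of the wrist view (foot cols 203–352). I'll raise the tool to see the slots and claws in one wrist picture.

Call:
play_rows:
  series: [-0.02,0,0,0,-0.035,0,0,0,-0.035,0,0,0,-0.02,0,0,0,0,0,0,0]

```text
time_s: 6.02
tcp_pos: [0.4442, -0.0876, 0.2634]
eef_rot: [103.7, 89.6, 2.9]
contact_force: [1.8, 0.2, -3.4]
gripper_width: 0.0115
```

```bash
python3 - <<'E'
from h import *
capture("top")
for n in ["wrist"]: save(capture(n),n+"5")
s=get_state(); print(s["time_s"],s["tcp_pos"],s["contact_force"],s["gripper_width"]); print(tool(s).round(4))
b=cv2.imread("pics/wrist5.png")
cv2.imwrite("pics/w5z.png",cv2.resize(b[0:120,180:380],None,fx=4,fy=4,interpolation=cv2.INTER_CUBIC))
E
```

```text
6.1167 [ 0.44179861 -0.08739759  0.25871106] [-0.31729191 -0.38269949 -4.13813358] 0.012007691890929723
[[ 9.000e-04  9.818e-01 -1.899e-01]
 [ 9.000e-04 -1.899e-01 -9.818e-01]
 [-1.000e+00  7.000e-04 -1.100e-03]]
```

View pics/w5z.png

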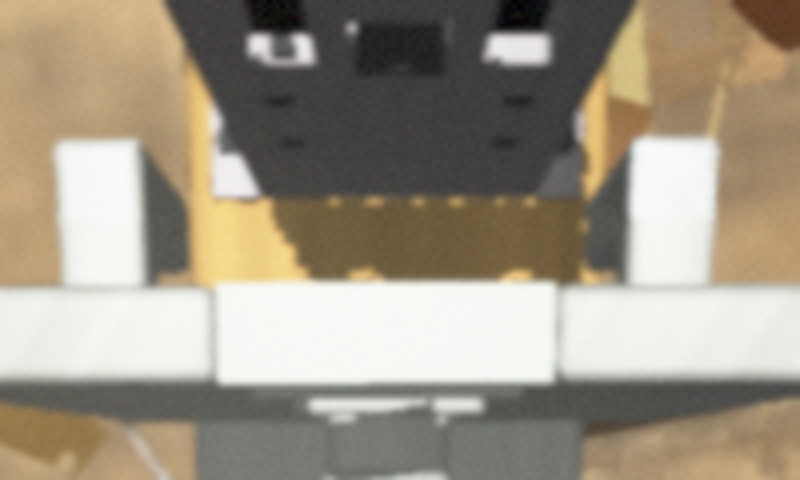

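```bash
python3 - <<'E'
from h import *
c=np.load("pics/wrist5.npz"); s=get_state(); R=tool(s); P=s["tcp_pos"]; print("tcp",P, s["time_s"])
px=lambda u,v:(180+(u+.5)/4-.5,(v+.5)/4-.5)
B=[onz(c,*px(u,195),.018) for u in (265,300,350,450,520,540)]
print(np.round(B,4))
y=B[0]-B[-1]; print("base yaw",np.degrees(np.arctan2(-y[0],y[1])))
yaw=np.radians(-10.9); n=np.array([np.cos(yaw),np.sin(yaw),0]); l=np.array([-np.sin(yaw),np.cos(yaw),0])
d=np.mean([b@n for b in B]); print("face n-dist",d, "old seat est",np.array([.5765,-.1152,0])@n)
def f(u,v):
    o,dd=ray(c,*px(u,v)); return o+dd*(d-o@n)/(dd@n)
for nm,u,v in [("sL l",248,65),("sL r",315,65),("sR l",485,64),("sR r",552,64),("catch l",358,75),("catch r",443,75),("left edge",165,0),("right edge",643,0),("left b",222,160),("L bot",250,193),("Rbot",548,193)]:
    p=f(u,v); print(nm,"lat",round(p@l,4),"z",round(p[2],4))
z0=P[2]-.0118
for nm,u,v,h in [("clL l",57,142,.066),("clL r",140,142,.066),("clR l",632,140,.066),("clR r",717,140,.066),("pl",215,284,.09),("pr",557,282,.09),("plate l",0,287,.09),("plate r",799,287,.09)]:
    p=onz(c,*px(u,v),z0+h); print(nm,"lat",round(p@l,4),"n",round(p@n,4))
print("tcp lat",P@l,P@n)
E
```

```text
tcp [ 0.44179861 -0.08739759  0.25871106] 6.1167
[[ 0.5832 -0.0812  0.018 ]
 [ 0.5814 -0.0902  0.018 ]
 [ 0.579  -0.103   0.018 ]
 [ 0.574  -0.1287  0.018 ]
 [ 0.5705 -0.1467  0.018 ]
 [ 0.5695 -0.1519  0.018 ]]
base yaw -10.950160469653438
face n-dist 0.587978044332137 old seat est 0.5878829929019352
sL l lat 0.0226 z 0.1438
sL r lat 0.0108 z 0.1437
sR l lat -0.0191 z 0.1442
sR r lat -0.0309 z 0.1442
catch l lat 0.0034 z 0.137
catch r lat -0.012 z 0.137
left edge lat 0.0315 z 0.1801
right edge lat -0.0408 z 0.1798
left b lat 0.0366 z 0.0627
L bot lat 0.0342 z 0.0211
Rbot lat -0.0432 z 0.0207
clL l lat 0.0202 n 0.5418
clL r lat 0.0145 n 0.5418
clR l lat -0.0194 n 0.5419
clR r lat -0.0252 n 0.5419
pl lat 0.0068 n 0.5299
pr lat -0.0119 n 0.53
plate l lat 0.0185 n 0.5298
plate r lat -0.0251 n 0.5297
tcp lat -0.002278726243790754 0.4503544772255369
```

```bash
python3 - <<'E'
from h import *
yaw=np.radians(-10.9); n=np.array([np.cos(yaw),np.sin(yaw),0]); l=np.array([-np.sin(yaw),np.cos(yaw),0])
c=np.load("pics/scene2.npz")
def f(u,v,d):
    o,dd=ray(c,300+(u+.5)/7-.5,185+(v+.5)/7-.5); return o+dd*(d-o@n)/(dd@n)
for nm,u,v,d in [("slotR low",235,225,.588),("slotR lowC",235,218,.590),("top L",172,40,.588),("topR",263,112,.588),("bot R",245,520,.588),("bot L",155,432,.588),("catch",205,165,.585)]:
    p=f(u,v,d); print(nm,round(p@l,4),round(p[2],4))
E
```

```text
slotR low -0.0213 0.1576
slotR lowC -0.0182 0.1585
top L 0.03 0.2169
topR -0.0348 0.2172
bot R -0.0421 0.022
bot L 0.0282 0.0212
catch -0.0024 0.1764
```

Call:
play_rows:
  series: [0.02,0,0.001,0,0.03,0,0.0008,0,0.033,0,0,0,0.022,0,0,0,0.0115,0,0,0]

```text
time_s: 6.53
tcp_pos: [0.438, -0.0898, 0.1374]
eef_rot: [-75.0, 89.6, -176.1]
contact_force: [-0.2, -0.3, -3.4]
gripper_width: 0.0117
```

Call:
play_rows:
  series: [0,0.005,0,0,0,0.01,0,0,0,0.01,0,0,0,0.007,0,0,0,0.003,0,0]

```text
time_s: 6.95
tcp_pos: [0.4783, -0.0963, 0.1428]
eef_rot: [101.7, 89.9, 0.7]
contact_force: [-0.8, -0.4, -3.2]
gripper_width: 0.0118
```

```bash
python3 - <<'E'
from h import *
for n in ["wrist","scene"]: save(capture(n),n+"6")
s=get_state(); print(s["time_s"],s["tcp_pos"],s["contact_force"],s["gripper_width"]); print(tool(s).round(4))
b=cv2.imread("pics/wrist6.png")
b1=cv2.resize(b[0:110,120:440],None,fx=2.4,fy=2.4,interpolation=cv2.INTER_CUBIC)
a=cv2.imread("pics/scene6.png")
cv2.imwrite("pics/s6z.png",cv2.resize(a[180:265,270:370],None,fx=7,fy=7,interpolation=cv2.INTER_CUBIC))
cv2.imwrite("pics/w6z.png",b1)
E
```

```text
7.05 [ 0.47697163 -0.09628642  0.14235748] [ 0.45150691 -0.13240047 -2.84066898] 0.011891429089212167
[[ 6.000e-04  9.814e-01 -1.920e-01]
 [ 1.000e-04 -1.920e-01 -9.814e-01]
 [-1.000e+00  6.000e-04 -2.000e-04]]
```

View pics/w6z.png

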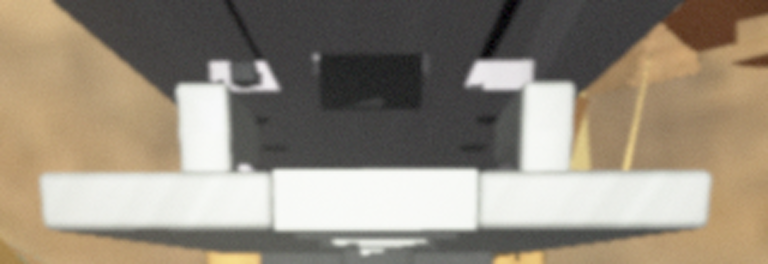

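View pics/s6z.png

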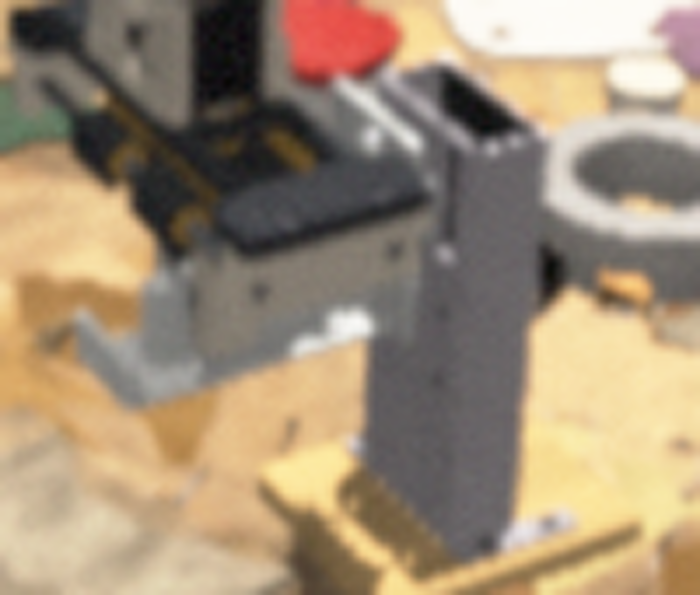

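```bash
python3 - <<'E'
from h import *
yaw=np.radians(-10.9); n=np.array([np.cos(yaw),np.sin(yaw),0]); l=np.array([-np.sin(yaw),np.cos(yaw),0])
c=np.load("pics/wrist6.npz"); s=get_state(); P=s["tcp_pos"]
px=lambda u,v:(120+(u+.5)/2.4-.5,(v+.5)/2.4-.5)
def f(u,v,d=.588):
    o,dd=ray(c,*px(u,v)); return o+dd*(d-o@n)/(dd@n)
for nm,u,v in [("sL l front",228,89),("sL r",280,90),("sR l",467,88),("sR r",517,88),("sL top l",209,61),("sR top r",534,61),("catch l",321,107),("catch r",421,107),("edge l",55,0),("edge r",682,0)]:
    p=f(u,v); print(nm,"lat",round(p@l,4),"z",round(p[2],4))
z0=P[2]-.0118
for nm,u,v,h in [("clL l",178,84,.066),("clL r",230,84,.066),("clR l",524,83,.066),("clR r",576,83,.066),("p l",40,174,.09),("p r",711,173,.09)]:
    p=onz(c,*px(u,v),z0+h); print(nm,"lat",round(p@l,4),"n",round(p@n,4))
print("tcp",P@l,P@n)
E
```

```text
sL l front lat 0.0207 z 0.1426
sL r lat 0.0119 z 0.1417
sR l lat -0.0202 z 0.1428
sR r lat -0.0288 z 0.1427
sL top l lat 0.0201 z 0.1623
sR top r lat -0.0283 z 0.1617
catch l lat 0.0058 z 0.1262
catch r lat -0.0132 z 0.1259
edge l lat 0.0323 z 0.1915
edge r lat -0.0404 z 0.1907
clL l lat 0.0176 n 0.5781
clL r lat 0.0117 n 0.5781
clR l lat -0.0214 n 0.5781
clR r lat -0.0273 n 0.578
p l lat 0.0252 n 0.566
p r lat -0.0346 n 0.5659
tcp -0.004356131294337831 0.48657377593040035
```

Call:
play_rows:
  series: [0,0.004,-0.0006,0,0,0.004,0,0,0,0.003,0,0,0,0.003,0,0,0,0,0,0]

```text
time_s: 7.47
tcp_pos: [0.4905, -0.0983, 0.1422]
eef_rot: [94.7, 90.0, -6.4]
contact_force: [0.2, 0.2, -4.2]
gripper_width: 0.0117
```

```bash
python3 - <<'E'
from h import *
for n in ["wrist"]: save(capture(n),n+"7")
s=get_state(); print(s["time_s"],s["tcp_pos"],s["contact_force"],s["moment"],s["gripper_width"]); print(tool(s).round(4))
b=cv2.imread("pics/wrist7.png")
cv2.imwrite("pics/w7z.png",cv2.resize(b[0:110,120:440],None,fx=2.4,fy=2.4,interpolation=cv2.INTER_CUBIC))
E
```

```text
7.5167 [ 0.4900776  -0.09827178  0.14204357] [-0.03266432 -0.13436784 -3.62211157] [-0.03913986  0.11740832 -0.03360407] 0.011867064304339765
[[-0.      0.9815 -0.1917]
 [-0.     -0.1917 -0.9815]
 [-1.     -0.      0.    ]]
```

View pics/w7z.png

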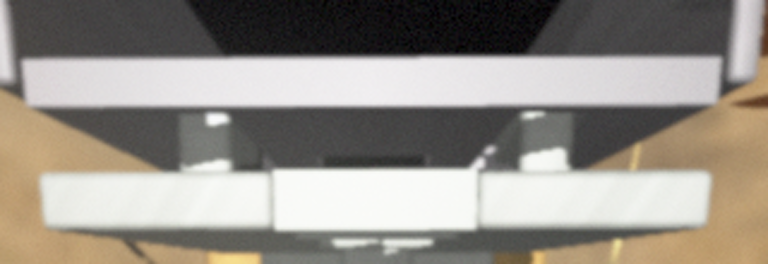

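Claws appear to be entering (tips at row ~112, below the upright's top edge), with no contact force. I'll keep going slowly.

Call:
play_rows:
  series: [0,0.003,0,0,0,0.002,0,0,0,0.001,0,0,0,0,0,0,0,0,0,0]

```text
time_s: 7.93
tcp_pos: [0.4957, -0.0994, 0.142]
eef_rot: [-77.2, 90.0, -178.3]
contact_force: [0.9, -0.5, -3.6]
gripper_width: 0.0117
```

Call:
play_rows:
  series: [0,0.001,0,0,0,0.001,0,0,0,0,0,0,0,0,0,0,0,0,0,0]

```text
time_s: 8.35
tcp_pos: [0.4966, -0.0998, 0.1416]
eef_rot: [-81.2, 89.9, 177.8]
contact_force: [-5.3, 1.1, -3.2]
gripper_width: 0.0118
```

Call:
play_rows:
  series: [0,-0.0015,0,0,0.002,0,0,0,0.003,0,0,0,0.003,0,0,0,0.002,0,0,0]

```text
time_s: 8.77
tcp_pos: [0.4966, -0.0995, 0.1317]
eef_rot: [99.7, 90.0, -1.3]
contact_force: [0.0, -0.4, -2.9]
gripper_width: 0.0118
```

Call:
play_rows:
  series: [0.001,0,0,0,0.001,0,0,0,0.001,0,0,0,0.001,0,0,0,0,0,0,0]

```text
time_s: 9.18
tcp_pos: [0.4962, -0.0995, 0.1279]
eef_rot: [-67.4, 90.0, -168.4]
contact_force: [0.0, -0.2, -3.3]
gripper_width: 0.0115
```

Call:
play_rows:
  series: [0.001,0,0,0,0.001,0,0,0,0.001,0,0,0,0,0,0,0,0,0,0,0]

```text
time_s: 9.6
tcp_pos: [0.4962, -0.0995, 0.125]
eef_rot: [-67.1, 90.0, -168.2]
contact_force: [-1.2, -0.0, -3.5]
gripper_width: 0.0117
```

Call:
play_rows:
  series: [0.001,0,0,0,0,0,0,0,0.001,0,0,0,0,0,0,0,0,0,0,0]

```text
time_s: 10.02
tcp_pos: [0.4962, -0.0995, 0.123]
eef_rot: [-45.0, 90.0, -146.0]
contact_force: [0.3, 0.1, -2.5]
gripper_width: 0.0121
```

Call:
play_rows:
  series: [0.001,0,0,0,0,0,0,0,0.001,0,0,0,0,0,0,0,0,0,0,0]

```text
time_s: 10.43
tcp_pos: [0.4962, -0.0995, 0.1211]
eef_rot: [-76.6, 90.0, -177.7]
contact_force: [-1.7, 0.9, -2.4]
gripper_width: 0.0117
```

Call:
play_rows:
  series: [0.001,0,0,0,0,0,0,0,0.001,0,0,0,0,0,0,0,0,0,0,0]

```text
time_s: 10.85
tcp_pos: [0.4962, -0.0995, 0.1191]
eef_rot: [-39.8, 90.0, -140.9]
contact_force: [-2.4, 0.5, 2.5]
gripper_width: 0.0117
```

Call:
play_rows:
  series: [-0.001,0,0,0,0,0,0,0,0,0,0,0,0,0,0,0,0,0,0,0]

```text
time_s: 11.27
tcp_pos: [0.496, -0.0995, 0.1199]
eef_rot: [-79.4, 90.0, 179.5]
contact_force: [-2.6, 0.5, -0.3]
gripper_width: 0.0119
```

Call:
play_rows:
  series: [0,0,0,0,0,0,0,0,0,0,0,0,0,0,0,0,0,0,0,0]
  jaw: 35

```text
time_s: 11.68
tcp_pos: [0.4967, -0.0995, 0.1203]
eef_rot: [100.1, 90.0, -0.9]
contact_force: [-0.5, -0.3, -0.6]
gripper_width: 0.0303
```

```bash
python3 - <<'E'
from h import *
for n in ["wrist","scene"]: save(capture(n),n+"8")
s=get_state(); print(s["time_s"],s["tcp_pos"],s["contact_force"],s["moment"],s["gripper_width"]); print(tool(s).round(4))
b=cv2.imread("pics/wrist8.png")
a=cv2.imread("pics/scene8.png")
cv2.imwrite("pics/s8z.png",cv2.resize(a[180:265,270:370],None,fx=6,fy=6,interpolation=cv2.INTER_CUBIC))
E
```

```text
11.7833 [ 0.49646718 -0.09949992  0.12015573] [0.02725249 0.50600625 0.14780025] [-0.00434061 -0.01909474 -0.00198539] 0.030384350871119768
[[ 4.000e-04  9.815e-01 -1.915e-01]
 [-0.000e+00 -1.915e-01 -9.815e-01]
 [-1.000e+00  4.000e-04 -1.000e-04]]
```

View pics/wrist8.png

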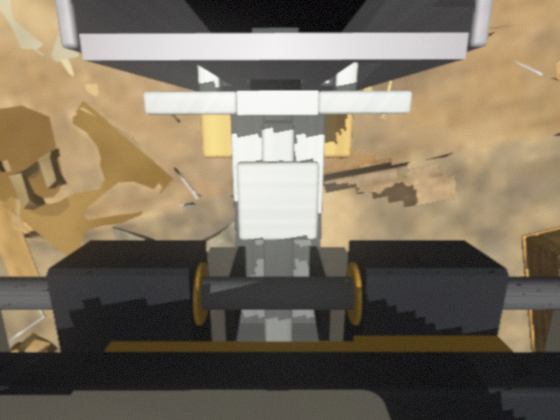

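View pics/s8z.png

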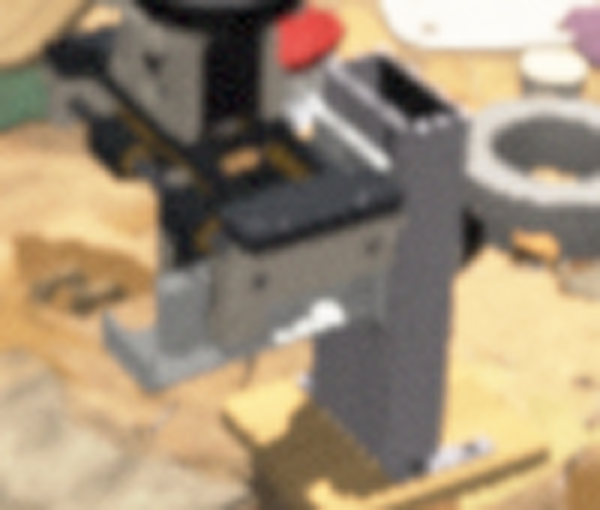

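The bracket hangs on the catch and is released; the fingers are clear of the rib. Now I'll rise, shut the fingers and go over the pad, 5 mm in front of its centre.

Call:
play_rows:
  series: [-0.008,0,0,0,-0.015,0,0,0,-0.02,0,0,0,-0.017,0,0,0,-0.005,0,0,0]

```text
time_s: 12.2
tcp_pos: [0.4978, -0.0996, 0.1884]
eef_rot: [99.6, 89.7, -1.4]
contact_force: [0.5, 0.8, 1.1]
gripper_width: 0.0307
```

Call:
play_rows:
  series: [0,0.005,0,0,0,0.01,0,0,0,0.0125,0,0,0,0.009,0,0,0,0.003,0,0]
  jaw: 0
  squeeze: 10

```text
time_s: 12.62
tcp_pos: [0.5362, -0.1074, 0.1838]
eef_rot: [-66.9, 89.9, -168.0]
contact_force: [-0.0, 0.2, -0.1]
gripper_width: 0.0034
```

```bash
python3 - <<'E'
from h import *
for n in ["wrist","scene"]: save(capture(n),n+"9")
s=get_state(); print(s["time_s"],s["tcp_pos"],s["contact_force"],s["moment"],s["gripper_width"]); print(tool(s).round(4))
a=cv2.imread("pics/scene9.png")
cv2.imwrite("pics/s9z.png",cv2.resize(a[160:265,260:370],None,fx=5.5,fy=5.5,interpolation=cv2.INTER_CUBIC))
E
```

```text
12.7167 [ 0.5351825  -0.10728703  0.18384574] [-0.09428066 -1.12158965 -0.77027716] [-0.0205743   0.02308841 -0.00299755] 0.0005901275537223843
[[-2.100e-03  9.814e-01 -1.922e-01]
 [-2.000e-04 -1.922e-01 -9.814e-01]
 [-1.000e+00 -2.000e-03  6.000e-04]]
```

View pics/wrist9.png

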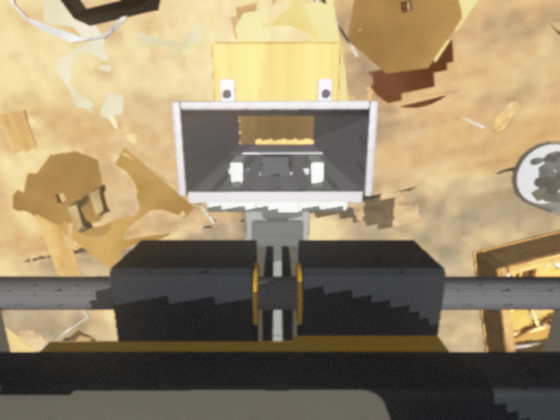

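View pics/s9z.png

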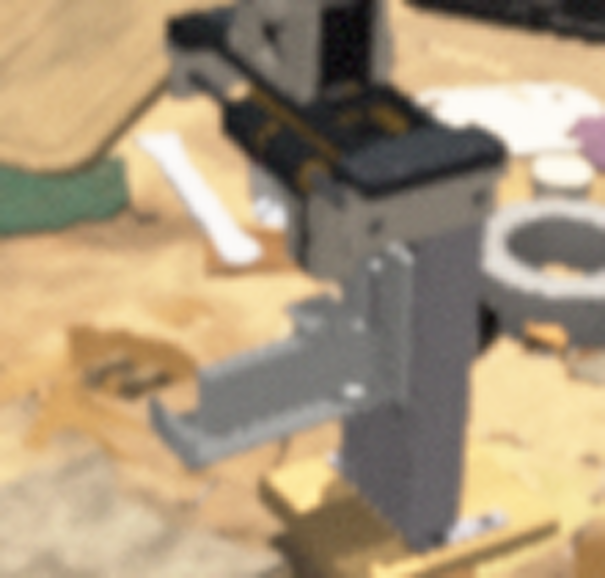

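Call:
play_rows:
  series: [0.006,0,0,0,0.006,0,0,0,0.004,0,0,0,0.002,0,0,0,0,0,0,0]

```text
time_s: 13.13
tcp_pos: [0.5344, -0.107, 0.1664]
eef_rot: [-77.1, 89.9, -178.1]
contact_force: [0.1, -0.7, 0.0]
gripper_width: 0.0007
```

Call:
play_rows:
  series: [0.001,0,0,0,0,0,0,0,0.001,0,0,0,0,0,0,0,0,0,0,0]

```text
time_s: 13.55
tcp_pos: [0.5351, -0.107, 0.1652]
eef_rot: [108.8, 90.0, 7.8]
contact_force: [-0.3, -0.5, 0.3]
gripper_width: 0.0005
```

Call:
play_rows:
  series: [0.001,0,0,0,0,0,0,0,0,0,0,0,0,0,0,0,0,0,0,0]

```text
time_s: 13.97
tcp_pos: [0.535, -0.1071, 0.1641]
eef_rot: [-55.0, 90.0, -156.0]
contact_force: [-0.3, 0.0, -0.4]
gripper_width: 0.0003
```

Call:
play_rows:
  series: [0.001,0,0,0,0,0,0,0,0,0,0,0,0,0,0,0,0,0,0,0]

```text
time_s: 14.38
tcp_pos: [0.535, -0.1071, 0.1631]
eef_rot: [-88.8, 90.0, 170.1]
contact_force: [1.2, -0.4, -0.0]
gripper_width: 0.0004
```

Call:
play_rows:
  series: [0.001,0,0,0,0,0,0,0,0,0,0,0,0,0,0,0,0,0,0,0]

```text
time_s: 14.8
tcp_pos: [0.535, -0.1071, 0.1621]
eef_rot: [8.3, 90.0, -92.8]
contact_force: [0.3, -0.9, 1.1]
gripper_width: 0.001
```

Call:
play_rows:
  series: [0.0005,0,0,0,0,0,0,0,0.0005,0,0,0,0,0,0,0,0,0,0,0]

```text
time_s: 15.22
tcp_pos: [0.535, -0.1071, 0.1613]
eef_rot: [93.9, 90.0, -7.2]
contact_force: [-2.0, 0.4, 2.5]
gripper_width: 0.0003
```

Call:
play_rows:
  series: [0.0005,0,0,0,0,0,0,0,0.0005,0,0,0,0,0,0,0,0,0,0,0]

```text
time_s: 15.63
tcp_pos: [0.535, -0.1071, 0.1606]
eef_rot: [74.7, 90.0, -26.4]
contact_force: [-2.6, 0.6, 6.7]
gripper_width: 0.0006
```

Call:
play_rows:
  series: [0.0005,0,0,0,0,0,0,0,0.0005,0,0,0,0,0,0,0,0,0,0,0]

```text
time_s: 16.05
tcp_pos: [0.5351, -0.1072, 0.16]
eef_rot: [72.8, 90.0, -28.3]
contact_force: [-4.6, 0.9, 9.2]
gripper_width: 0.0003
```

Call:
play_rows:
  series: [0.0005,0,0,0,0,0,0,0,0.0005,0,0,0,0,0,0,0,0,0,0,0]

```text
time_s: 16.47
tcp_pos: [0.5349, -0.107, 0.1577]
eef_rot: [-82.6, 90.0, 176.3]
contact_force: [0.3, 0.2, -1.2]
gripper_width: 0.0004
```

Call:
play_rows:
  series: [0.001,0,0,0,0,0,0,0,0.0005,0,0,0,0,0,0,0,0,0,0,0]

```text
time_s: 16.88
tcp_pos: [0.535, -0.1071, 0.1564]
eef_rot: [-68.5, 90.0, -169.5]
contact_force: [-0.1, -0.5, -0.5]
gripper_width: 0.0005
```

Call:
play_rows:
  series: [0.001,0,0,0,0,0,0,0,0.0005,0,0,0,0,0,0,0,0,0,0,0]

```text
time_s: 17.3
tcp_pos: [0.5351, -0.1071, 0.1551]
eef_rot: [79.0, 90.0, -22.0]
contact_force: [-0.2, -1.2, 0.9]
gripper_width: 0.0008
```

Call:
play_rows:
  series: [0.001,0,0,0,0,0,0,0,0.0005,0,0,0,0,0,0,0,0,0,0,0]

```text
time_s: 17.72
tcp_pos: [0.535, -0.1071, 0.1534]
eef_rot: [-76.4, 90.0, -177.5]
contact_force: [0.0, -0.4, -0.1]
gripper_width: 0.0006
```

Call:
play_rows:
  series: [0.0005,0,0,0,0,0,0,0,0.0005,0,0,0,0,0,0,0,0,0,0,0]

```text
time_s: 18.13
tcp_pos: [0.535, -0.1071, 0.1528]
eef_rot: [84.6, 90.0, -16.4]
contact_force: [-0.7, 0.5, 2.2]
gripper_width: 0.0004
```

Call:
play_rows:
  series: [0.0005,0,0,0,0,0,0,0,0.0005,0,0,0,0,0,0,0,0,0,0,0]

```text
time_s: 18.55
tcp_pos: [0.5351, -0.1071, 0.1525]
eef_rot: [79.3, 90.0, -21.7]
contact_force: [-3.9, 1.7, 9.3]
gripper_width: 0.0004
```

```bash
python3 - <<'E'
from h import *
for n in ["wrist","scene"]: save(capture(n),n+"10")
s=get_state(); print(s["time_s"],s["tcp_pos"],s["contact_force"],s["moment"],s["gripper_width"])
a=cv2.imread("pics/scene10.png"); b=cv2.imread("pics/wrist10.png")
cv2.imwrite("pics/s10z.png",cv2.resize(a[170:265,270:370],None,fx=6,fy=6,interpolation=cv2.INTER_CUBIC))
cv2.imwrite("pics/w10z.png",cv2.resize(b[60:250,150:400],None,fx=3,fy=3,interpolation=cv2.INTER_CUBIC))
E
```

```text
18.65 [ 0.53507382 -0.10708321  0.15251304] [-4.08036643  1.83175745  9.41650035] [ 0.53379771  1.40190868 -0.00528133] 0.0004516186895568808
```

View pics/s10z.png

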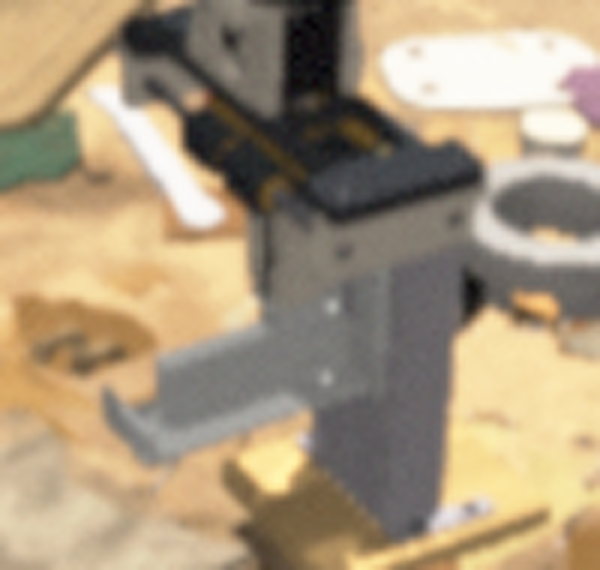

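View pics/w10z.png

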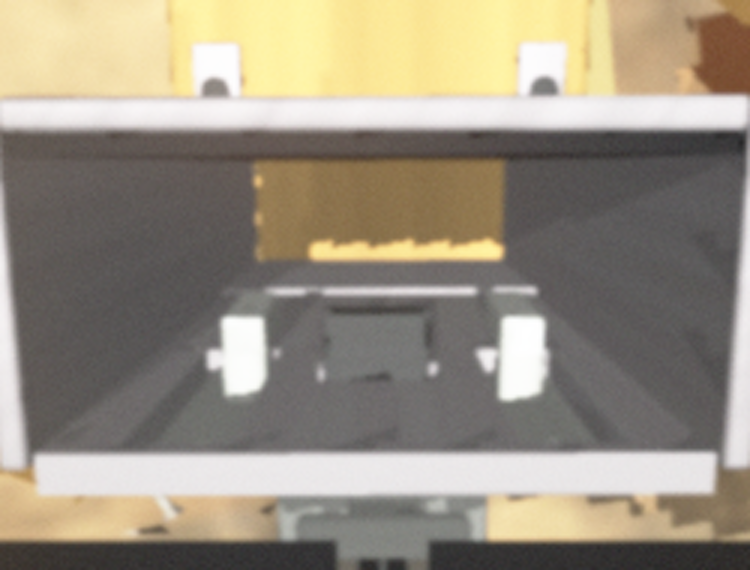

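Contact at 0.1528 is stiff after a snap-through, consistent with the hard stop. One more gentle nudge to confirm it.

Call:
play_rows:
  series: [0.0004,0,0,0,0,0,0,0,0,0,0,0,0,0,0,0,0,0,0,0]

```text
time_s: 19.07
tcp_pos: [0.5351, -0.1071, 0.1525]
eef_rot: [84.0, 89.9, -17.0]
contact_force: [-5.2, 1.1, 11.6]
gripper_width: 0.0005
```

Call:
play_rows:
  series: [0.0004,0,0,0,0,0,0,0,0,0,0,0,0,0,0,0,0,0,0,0]

```text
time_s: 19.48
tcp_pos: [0.5351, -0.1071, 0.1524]
eef_rot: [83.0, 89.9, -18.0]
contact_force: [-5.8, 2.8, 13.7]
gripper_width: 0.0004
```

Call:
play_rows:
  series: [-0.002,0,0,0,-0.006,0,0,0,-0.015,0,0,0,-0.03,0,0,0,-0.03,0,0,0]

```text
time_s: 19.9
tcp_pos: [0.5343, -0.1072, 0.2339]
eef_rot: [-72.0, 89.8, -173.0]
contact_force: [1.4, -0.2, -0.0]
gripper_width: 0.0004
```

Call:
play_rows:
  series: [-0.015,-0.01,0,0,0,-0.025,0,0,0,-0.03,0,0,0,-0.02,0,0,0,-0.01,0,0]

```text
time_s: 20.32
tcp_pos: [0.4397, -0.0887, 0.2491]
eef_rot: [155.1, 90.0, 54.0]
contact_force: [-0.5, 0.4, 0.7]
gripper_width: 0.0005
```

```bash
python3 - <<'E'
from h import *
capture("top")
for n in ["wrist","scene"]: save(capture(n),n+"11")
s=get_state(); print(s["time_s"],s["tcp_pos"],s["contact_force"],s["moment"],s["gripper_width"])
a=cv2.imread("pics/scene11.png"); b=cv2.imread("pics/wrist11.png")
cv2.imwrite("pics/s11z.png",cv2.resize(a[170:265,270:370],None,fx=6,fy=6,interpolation=cv2.INTER_CUBIC))
cv2.imwrite("pics/w11z.png",cv2.resize(b[0:240,160:400],None,fx=2.4,fy=2.4,interpolation=cv2.INTER_CUBIC))
E
```

```text
20.4667 [ 0.44202664 -0.08873214  0.24942282] [-0.94466863  0.2641128   0.34493918] [-0.04382712 -0.06282484  0.00087677] 0.00039993708334989524
```

View pics/s11z.png

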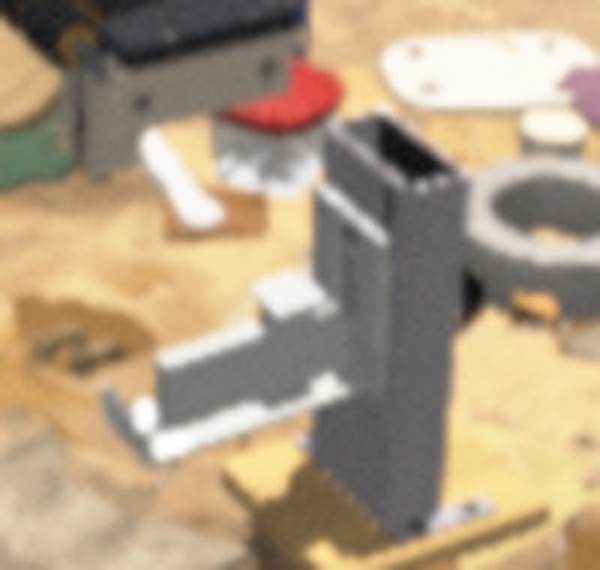

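View pics/w11z.png

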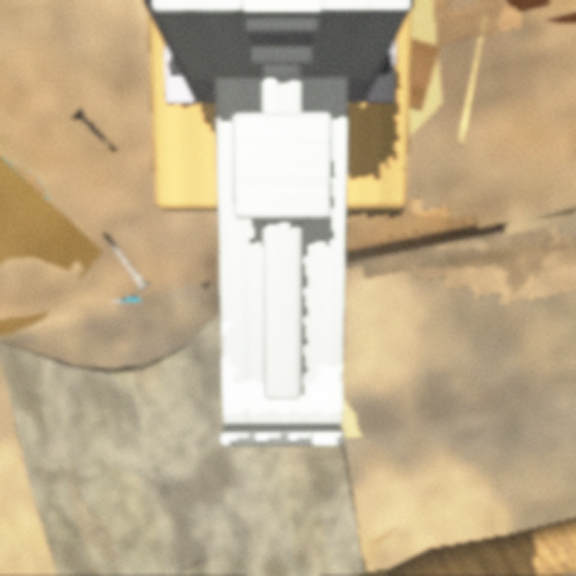

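Call:
play_rows:
  series: [-0.02,0,0,0,-0.03,-0.008,0,0,-0.03,-0.01,0,0,-0.01,-0.005,0,0,0,0,0,0]

```text
time_s: 20.88
tcp_pos: [0.421, -0.0844, 0.3419]
eef_rot: [105.5, 89.7, 4.5]
contact_force: [0.2, -0.2, -0.6]
gripper_width: 0.0004
```

```bash
python3 - <<'E'
from h import *
save(capture("top"),"top12");save(capture("wrist"),"wrist12")
s=get_state(); print(s["time_s"],s["tcp_pos"],s["contact_force"])
b=cv2.imread("pics/wrist12.png")
cv2.imwrite("pics/w12z.png",cv2.resize(b[0:150,200:360],None,fx=4,fy=4,interpolation=cv2.INTER_CUBIC))
a=np.load("pics/top1.npz")["img"]; t=cv2.imread("pics/top12.png")
for (y0,y1,x0,x1) in [(180,275,120,165),(180,220,400,445),(240,275,275,385)]:
    print(cv2.absdiff(a,t)[y0:y1,x0:x1].mean())
E
```

```text
20.9833 [ 0.41993255 -0.08427218  0.33844742] [ 0.23740972 -0.38405266 -0.51493523]
23.832358674463936
36.45
29.992207792207793
```

View pics/w12z.png

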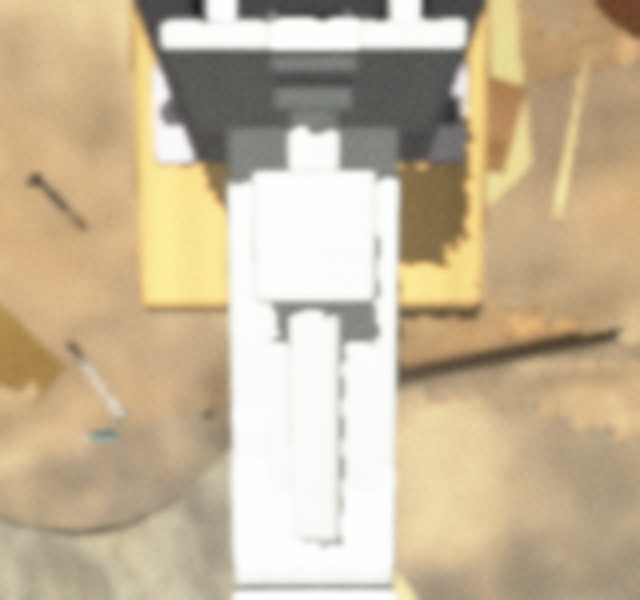

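View pics/top12.png

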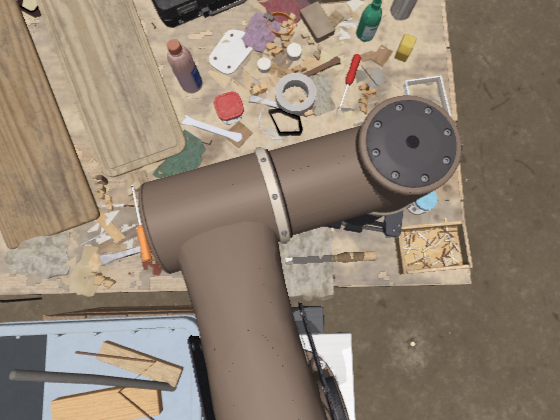

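```bash
python3 - <<'E'
from h import *
print(close_job())
E
```

```text
the job is handed in; nothing more can be done
None
```

The bracket is on the upright and, by my checks, home and locked. The job was handed in at about 21 s of the 48 s allowed, and the hand-in gives no verdict.

- **What I did:** I gripped the rib and brought the bracket square to the upright (upright yaw about −10.9°). The claws went into the slots until the plate met the face (about 5 N), then I lowered the bracket until it rested on the catch. I released it and pressed the pad with closed fingers, 5 mm in front of its centre.
- **Pressing home:** The last reading before the catch gave way was about 9 N. The bracket then dropped freely and met a hard stop with the pad top at z ≈ 0.1525 m. The push there ended at about 14 N, with 0.8 mm of command giving only 0.1 mm of movement.
- **Last checks:** The final pictures show the bracket hanging square, and by eye level, on the face with the arm clear. The chisel and screwdriver look where they were. The jar is partly hidden by the arm but also looks unmoved.
- **Not seen directly:** I could not see the catch or the pin. That the catch is out follows from the drop to the stop. The claws fell about 12 mm (from about 0.169 to 0.157 m) between resting on the catch and home, within the expected 10–13 mm.
- **Disagreements:**
  - The pad-touch heights alone gave about 9.4 mm of travel, a little under that range.
  - The wrist view put the slots' lower edge at about 0.143 m. The scene view (about 0.155–0.158 m) and the felt stop (about 0.157 m) agree with each other, so I went with those.

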